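# Hang a test coupon in the cell with self-closing tweezers

## Task

Squeeze the self-closing tweezers open, take them from their stand, lower them around the tall steel coupon in the rack and press their depth stop onto its top edge with a light push of about 8 N, never over 20 N. Let them close on it, draw it out and hang the tweezers by their crossbar in the notches of the exposure cell's two posts, pushing no harder than 20 N, and let go with the coupon still gripped against the stop. Never touch the tall coupon with the gripper, and leave the short coupons and everything else on the bench as they are.

Things in the scene. Friction and masses are not known exactly. Their poses are not given: they have to be found in the camera images.
- tweezers: Steel self-closing tweezers, upright, jaws down, 142 mm tall, 120 g, loose. Origin: middle of the underside of the crossbar they hang by (88 mm along x, 8 mm wide, z 0 to 6 mm); z up. Symmetric under a half turn about z. Squeezing the pads together along y OPENS the jaws; springs close them. Clamped on the coupon in the rack they stand by themselves, so the gripper may let go and regrip.
- tw_pads (a point): middle between the two flat squeeze pads (facing tweezers' +y and -y; 22 mm along x, z 17 to 39 mm), 28 mm above the tweezers' origin. 32 mm over the pads at rest, 26 mm when gripping a 6 mm coupon, 18 mm at the hard stops, fully open, jaws then 14 mm apart. Takes 9 N a side to begin, 15 N to open fully; grips a coupon with 12 N.
- tw_block (a point): middle of the rigid grey grip block on top of the tweezers (20 mm in x, 12 mm in y, 26 mm tall), 59 mm above the tweezers' origin: held by it the tweezers stay closed. It is narrower than the squeezed pads, so fingers on the pads pass beside it.
- stop: the fixed depth stop of the tweezers, 22 x 7 mm; origin: middle of its underside, between the jaws, 50 mm below the tweezers' origin. Jaws: 12 mm wide along x, 4 mm thick, reaching 20 mm below the stop, closing on the plane y = 0.
- jaw_a (a joint): inward travel of the pad at +y, m: 0 jaws shut, about 0.003 on a coupon, 0.007 fully open; its jaw is the one at -y and moves out by the same amount
- jaw_b (a joint): the same for the pad at -y
- stand_seat (a point): the tweezers' origin at the start: midway between the aluminium stand's two posts, level with the floor of their notches, 100 mm above the bench. Its x runs along the crossbar. Posts at x = +-38 mm, 10 mm thick in x, 18 mm wide; notches 10 mm wide, flared above, 19 mm deep (posts end 19 mm above this point); the bar lifts out upward.
- cell_seat (a point): the same point on the exposure cell (steel posts, white open tray 58 x 80 mm between them, rim 44 mm above the bench), 135 mm above the bench: the tweezers' origin belongs here at the end, their x along this x (either way round). Posts and notches as on the stand. The coupon then hangs into the tray, clear of its floor.
- rack: grey coupon rack, 60 x 112 mm, 28 mm high, fixed; origin middle of underside. Three slots in a row along its y at -34, 0 and +34 mm, floor at 6 mm; in each a coupon stands upright between a wall and a steel spring clip (about 4 N across the coupon's thickness: it takes some 3 to 8 N to draw a coupon straight up).
- coupon: the tall steel coupon: flat plate 24 mm (x) x 6 mm (y) x 62 mm (z), about 70 g, standing in one of the rack's slots, its axes along the rack's; origin middle of its lower edge. The jaws go on its two broad faces (y).
- coupon_top (a point): middle of the tall coupon's top edge, 62 mm above its origin
- short1: a short steel coupon, 24 x 6 x 40 mm, in another slot; leave alone
- short2: the other short coupon; leave alone
- beaker: glass beaker, 66 mm wide, 85 mm tall; leave alone
- vial: amber glass jar, 32 mm wide, 60 mm tall; leave alone
- driver: screwdriver lying on the bench; leave alone
- spanner: spanner lying on the bench; leave alone
- weight: brass balance weight, 32 mm wide, 38 mm tall; leave alone
- cell: the exposure cell, fixed: grey base 100 x 110 mm with the tray and the two notched posts; origin middle of underside, point cell_seat 135 mm above it
Mind the look-alikes: they are no part of the job. Several things have the shape of the cell; the one meant has the colours described above.

How it is judged:
By the outcome, as a careful person would: the job done as asked, in the order asked, and still so for the second after the job is handed in, with the robot touching nothing.
It also fails if it takes over 72 s, if anything falls off the work surface, if the arm or the gripper's body presses on something with over 40 N, if the wrist force passes 120 N, or if a joint passes its speed limit or range.

## Robot

A 6-joint arm with a two-finger parallel gripper is mounted at the origin on the work surface. World frame = base frame: x ahead of the robot, y to its left, z up, the work surface at z = 0. Lengths are in mm, angles in rad, forces in N, time in s.
With the tool pointing down it reaches from about 350 to 775 mm from the base axis. Payload 7.3 kg.
Tool frame: the origin (TCP) lies at the very end of the fingers, on their centre line; the grasp point (between the pads) lies 19 mm behind it; z points along the fingers, y is the line along which they close (so a half turn about z gives the same grasp; the last joint's range is limited). The gripper opens to 92 mm and grips with 3 to 60 N. Pads are 19 mm wide; open, the fingers measure 130 mm over their backs; the gripper's body (75 mm by 190 mm) begins 47 mm behind the grasp point.
Start: joints at [0.959, 0.342, 1.524, -0, 1.275, -0.146], TCP at [235.787, 469.094, 226.741] pointing down, gripper open.
Joint ranges: [-2.53, 2.53], [-0.77, 2.02], [0.04, 2.7], [-1, 4.14], [0.28, 2.66], [-3.11, 3.11]. Speed limits (rad/s): [2.57, 2.57, 3.14, 3.14, 3.14, 3.14].

## Interface

Orientations are given as [roll, pitch, yaw] about the fixed x, y, z axes, in that order (R = Rz(yaw) Ry(pitch) Rx(roll)).
In Python, from plant import get_obs, vision, workorder gives the robot as it stands.
- The arm moves only by the shell command python3 -m pendant 'ROWS' [OPENING]. ROWS is a JSON object of lists of equal length, an entry for each row: "dp": the shift along the tool's x, y, z in m, a list of three; "rotation": the turn, a rotation vector about the tool's x, y, z in rad, a list of three. A call has 1 to 8 rows; each row is the pose to reach, as a shift and turn from the pose commanded when the call began, along the tool's axes at that moment; what a row does not reach only later rows make up. A row lasts 1/8 s, in which the tool goes at most 62.5 mm and 10.7 degrees, less where a joint would pass 70% of its speed; a pose out of reach is approached as far as the arm can. A call with a gripper value outside its range is refused whole. OPENING is the finger opening in m, from 0 to 0.0918, set as the call begins (- or left out, the last holds). The fingers move at their own pace and stop on an object; the grip force is fixed at half the most. Time passes only in rows, so rows that repeat a pose let the fingers close. It gives the time, the measured TCP pose, the force, the opening and the grip force at its end, in the units of the state.
- get_obs(): the state, without advancing time (a new reading comes with each control period).
- vision.capture(name): name is "scene" or "side" or "wrist"; returns a dict with "pixels" (384x512x3 uint8, red, green, blue), "vfov" (degrees; the focal length in pixels is half the picture's height over the tangent of half this angle, whatever the lens; pixels are square), "cx", "cy" (the principal point, pixels), "dist" ([k1, k2, p1, p2, k3] as OpenCV has them; the pictures are not rectified), "pose" (4x4, takes a point from camera to world coordinates); the wrist camera has in their place "T_tool_cam" (4x4, takes a point from camera to tool coordinates, whose origin is the TCP and whose axes are the flange's). Camera axes: x right, y up, looking along -z (the intrinsics and any distortion apply to the point x, -y, -z); pixel columns grow to the right and rows downward; lengths in mm; the calibration is good to about 2 mm. A picture is of the moment at which its call begins: read the wrist's pose just before it. There is no depth.
- workorder.close_job(): hands the job in; it is judged then, once.
The state is a dict: "time": time; "joint_positions": joint angles; "dq": joint speeds; "tau": joint torques, N m; "tool_pos": TCP position; "tcp_rot": TCP orientation; "contact_force": force on the tool from outside, world axes, zero at the start; "moment": the same for the moment, N m; "grip_width": finger opening in mm; "finger_force": force on a finger pad.
Only numpy, scipy, OpenCV 4.12 (cv2) and the standard library are available. Lean on these libraries where they do the work, as an engineer would, in place of code of your own. Each camera call takes 0.05 s, during which the arm holds its last target. There are 200 camera calls.

## Working session

There is one attempt and no reset: what is moved stays moved. The work goes in short steps, Python scripts to look and compute and a shell command to move; the robot and the scene stay as the last step left them, time stands still between calls to the robot, and variables do not carry over. Pictures are saved under pics/ and viewed, at most 11 in all, crops included, and the job is handed in when it is done.

```bash
ls; mkdir -p pics; python3 - <<'E'
from plant import get_obs, vision
import cv2,json,pickle,numpy as np
o=get_obs(); print(o)
d={}
for n in ("scene","side"):
    c=vision.capture(n); d[n]=c; print(n,c['vfov'],c['cx'],c['cy'],c['dist'],np.array(c['pose']).round(3).tolist())
    cv2.imwrite(f'pics/{n}0.png',cv2.resize(c['pixels'][:,:,::-1],(800,600),interpolation=cv2.INTER_CUBIC))
pickle.dump(d,open('c0.pkl','wb'))
E
```

```text
pics
{'time': 0.0, 'joint_positions': array([ 9.58982138e-01,  3.42715539e-01,  1.52498479e+00, -3.78809460e-05,
        1.27539698e+00, -1.45992073e-01]), 'dq': array([-3.30299384e-04,  2.46335798e-03, -9.63272771e-04,  8.61323542e-05,
       -5.29976512e-04,  1.58225147e-04]), 'tau': array([ 4.00358276e-04, -4.31237805e+01, -2.44218779e+01,  7.20829703e-02,
        5.61530620e-02, -1.64048947e-04]), 'tool_pos': array([235.56595947, 468.74355177, 226.05993899]), 'tcp_rot': array([-3.14009874e+00, -1.83049894e-04,  2.67578146e+00]), 'contact_force': array([-0.94627168, -0.17268818,  0.34019418]), 'moment': array([ 0.00600417,  0.02667435, -0.01140672]), 'finger_force': 0.0, 'grip_width': 91.82410712373276}
scene 42.411624134487084 255.1882240864839 185.49650682628675 [-0.12657214  0.          0.          0.          0.        ] [[0.75, -0.439, 0.495, 1199.705], [0.662, 0.504, -0.555, -768.696], [-0.005, 0.744, 0.668, 995.799], [0.0, 0.0, 0.0, 1.0]]
side 55.466029887459484 257.2406994238702 189.51113947285978 [-0.07363024  0.          0.          0.          0.        ] [[-0.951, 0.199, -0.239, 250.479], [-0.31, -0.66, 0.685, 853.951], [-0.022, 0.725, 0.689, 983.624], [0.0, 0.0, 0.0, 1.0]]
```

View pics/scene0.png

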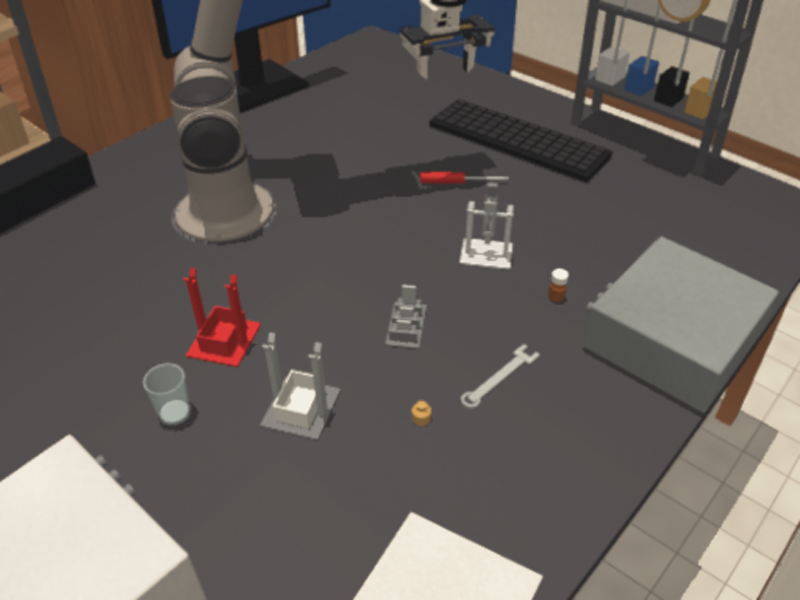

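View pics/side0.png

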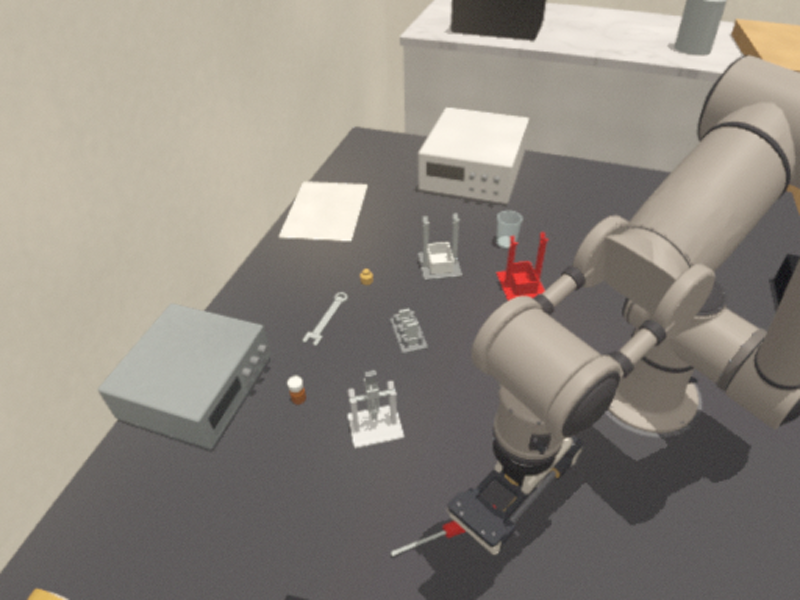

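Scene view, at 800x600: the stand with the tweezers is at (487,225) and the rack at (407,318). Two things have the cell's shape: a red one at (225,320), and one at (300,390) with steel posts, a white tray and a grey base. The second fits the description. I'll confirm it in an enlarged crop.

```bash
cat > h.py <<'E'
import numpy as np,cv2
def K(c):
    f=384/2/np.tan(np.radians(c['vfov'])/2); return np.array([[f,0,c['cx']],[0,f,c['cy']],[0,0,1.]])
F=np.diag([1.,-1,-1])
def proj(c,P,T=None):
    T=np.array(c['pose'] if T is None else T); P=np.atleast_2d(P).astype(float)
    pc=(P-T[:3,3])@T[:3,:3]@F
    return cv2.projectPoints(pc,np.zeros(3),np.zeros(3),K(c),np.array(c['dist']))[0][:,0]
def onz(c,uv,z,T=None):
    T=np.array(c['pose'] if T is None else T)
    u=cv2.undistortPoints(np.array(uv,float).reshape(-1,1,2),K(c),np.array(c['dist']))[:,0]
    d=np.c_[u,np.ones(len(u))]@F@T[:3,:3].T
    return T[:3,3]+d*((z-T[2,3])/d[:,2])[:,None]
E
python3 - <<'E'
import pickle,cv2,numpy as np
from h import *
d=pickle.load(open('c0.pkl','rb'))
C={'scene':[(312,143),(260,200),(194,247)],'side':[(239,258),(261,211),(282,157)]}
rows=[]
for n in C:
    r=[]
    for u,v in C[n]:
        x0,y0=u-30,v-34; print(n,x0,y0)
        r.append(cv2.resize(d[n]['pixels'][y0:y0+68,x0:x0+60,::-1],(264,299),interpolation=cv2.INTER_CUBIC))
    rows.append(np.hstack(r))
cv2.imwrite('pics/crop1.png',np.vstack(rows))
s=1/1.5625
print('scene base',onz(d['scene'],[(487*s,252*s),(407*s,325*s),(300*s,410*s)],0).round())
print('side base',onz(d['side'],[(375*s,426*s),(410*s,335*s),(440*s,267*s)],0).round())
E
```

```text
scene 282 109
scene 230 166
scene 164 213
side 209 224
side 231 177
side 252 123
scene base [[ 522.  263.    0.]
 [ 538.   -4.    0.]
 [ 536. -271.    0.]]
side base [[ 525.  255.    0.]
 [ 533.   -4.    0.]
 [ 530. -259.   -0.]]
```

View pics/crop1.png

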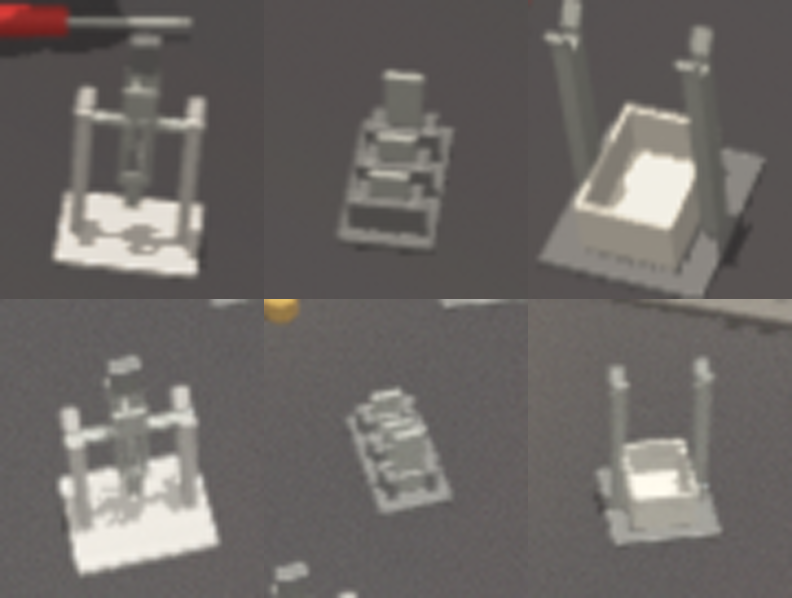

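The crop confirms the cell: steel posts, a white tray and a grey base, at scene (192,250). The red one is a decoy. The tall coupon is in the rack slot nearest the stand, with its top edge at crop (404,73).

```bash
python3 - <<'E'
import pickle,numpy as np
from h import *
from plant import vision,get_obs
d=pickle.load(open('c0.pkl','rb')); S,D=d['scene'],d['side']
def px(x0,y0,l): return [(x0+a/4.4-.4,y0+b/4.4-.4) for a,b in l]
def show(t,a): print(t,a[:,:2].round(1).tolist())
show('stand posts scene',onz(S,px(282,109,[(86,90),(197,100)]),119))
show('side',onz(D,px(209,224,[(70,111),(181,90)]),119))
show('coupon top scene',onz(S,px(230,166,[(122,73),(159,74)]),68))
show('side',onz(D,px(231,177,[(126,132),(158,128)]),68))
show('rack scene z28',onz(S,px(230,166,[(75,236),(169,240),(189,127),(97,122)]),28))
show('cell posts scene',onz(S,px(164,213,[(38,20),(168,48)]),154))
show('side',onz(D,px(252,123,[(89,73),(176,67)]),154))
show('cell base sc',onz(S,px(164,213,[(12,262),(177,295),(236,156)]),3))
show('cell base sd',onz(D,px(252,123,[(83,244),(192,232)]),3))
c=vision.capture('wrist'); print(c['vfov'],c['cx'],c['cy'],c['dist'],np.array(c['T_tool_cam']).round(3).tolist())
E
```

```text
stand posts scene [[486.2, 244.2], [551.0, 285.3]]
side [[564.1, 263.7], [498.7, 224.9]]
coupon top scene [[508.4, 16.5], [526.9, 31.3]]
side [[534.7, 23.5], [511.9, 12.0]]
rack scene z28 [[556.8, -83.0], [602.8, -47.4], [546.4, 39.1], [498.0, 3.3]]
cell posts scene [[502.2, -284.4], [570.5, -252.2]]
side [[571.7, -255.2], [500.9, -285.5]]
cell base sc [[512.5, -338.0], [600.6, -291.1], [552.8, -195.0]]
cell base sd [[560.4, -200.1], [468.9, -244.9]]
67.42625866420283 251.83130377976966 194.46044129688815 [-0.05497099  0.          0.          0.          0.        ] [[-0.001, 0.963, 0.27, 71.89], [1.0, 0.002, -0.0, -0.194], [-0.001, 0.27, -0.963, -157.673], [0.0, 0.0, 0.0, 1.0]]
```

```bash
cat >> h.py <<'E'
from scipy.spatial.transform import Rotation as Ro
def tool(o):
    T=np.eye(4); T[:3,:3]=Ro.from_euler('xyz',o['tcp_rot']).as_matrix(); T[:3,3]=o['tool_pos']; return T
def delta(o,p,yaw):
    T=tool(o); R=Ro.from_euler('xyz',[np.pi,0,np.radians(yaw)])
    return ((T[:3,:3].T@(np.array(p)-T[:3,3]))/1000).round(4), (Ro.from_matrix(T[:3,:3]).inv()*R).as_rotvec().round(4)
def wcap(name):
    from plant import get_obs,vision
    import pickle
    o=get_obs(); c=vision.capture('wrist'); c['pose']=tool(o)@np.array(c['T_tool_cam'])
    pickle.dump(c,open(name+'.pkl','wb')); cv2.imwrite(f'pics/{name}.png',cv2.resize(c['pixels'][:,:,::-1],(800,600),interpolation=cv2.INTER_CUBIC))
E
python3 -c "
from h import *; from plant import get_obs
print(delta(get_obs(),[525,254,265],211.5))"
python3 -m pendant '{"dp":[[-0.044,-0.008,-0.006],[-0.088,-0.016,-0.012],[-0.133,-0.023,-0.018],[-0.178,-0.031,-0.024],[-0.222,-0.039,-0.028],[-0.266,-0.047,-0.032],[-0.311,-0.054,-0.036],[-0.355,-0.062,-0.039]],"rotation":[[0,0,-0.127],[0,0,-0.254],[0,0,-0.381],[0,0,-0.508],[0,0,-0.635],[0,0,-0.762],[0,0,-0.889],[0,0,-1.015]]}'
python3 -m pendant '{"dp":[[0,0,0],[0,0,0],[0,0,0],[0,0,0]],"rotation":[[0,0,0],[0,0,0],[0,0,0],[0,0,0]]}'
python3 -c "
from h import *; wcap('w1')"
```

```text
(array([-0.355 , -0.062 , -0.0388]), array([-9.0000e-04, -7.0000e-04, -1.0156e+00]))
time: 1.15
tool_pos: [526.2, 253.2, 265.6]
tcp_rot: [3.141, -0.0, -2.588]
contact_force: [-0.1, 0.7, -0.0]
grip_width: 92.1
finger_force: 0.0
time: 1.65
tool_pos: [524.4, 255.0, 265.9]
tcp_rot: [3.141, 0.0, -2.591]
contact_force: [-0.2, -0.1, -0.1]
grip_width: 91.8
finger_force: 0.0
```

View pics/w1.png

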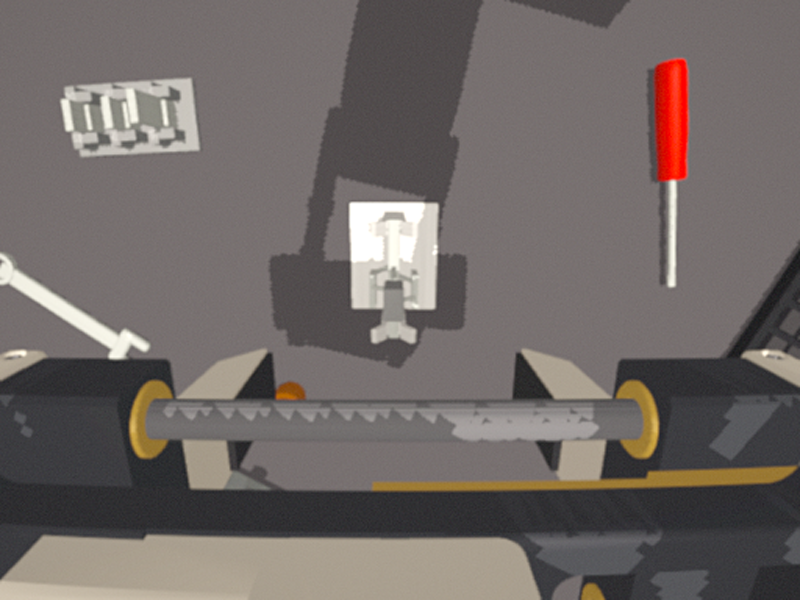

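Wrist view: the stand is centred on the tool axis, with its post tops at about (393,218) and (393,333). The rack is at (130,118) with the tall coupon at its right end. I'll enlarge both.

```bash
python3 - <<'E'
import pickle,cv2,numpy as np
c=pickle.load(open('w1.pkl','rb'));I=c['pixels'][:,:,::-1]
a=cv2.resize(I[124:224,216:288],(432,600),interpolation=cv2.INTER_CUBIC)
b=cv2.resize(I[46:106,36:132],(368,230),interpolation=cv2.INTER_CUBIC) 
out=np.zeros((600,800,3),np.uint8); out[:,:432]=a; out[:230,432:]=b
cv2.imwrite('pics/w1c.png',out)
E
```

```text
(no output)
```

View pics/w1c.png

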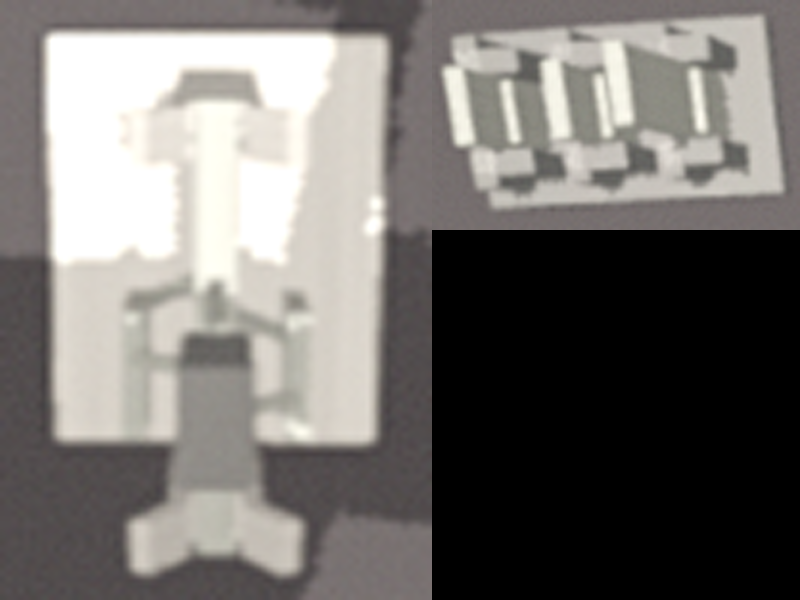

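```bash
python3 - <<'E'
import pickle,numpy as np
from h import *
c=pickle.load(open('w1.pkl','rb'))
def A(l): return [(216+x/6-.42,124+y/6-.42) for x,y in l]
def B(l): s=3.833; return [(36+(x-432)/s-.37,46+y/s-.37) for x,y in l]
p=onz(c,A([(214,132),(216,548)]),119); print('stand',p.round(1),np.linalg.norm(p[1]-p[0]),p.mean(0)); v=p[0]-p[1];print(np.degrees(np.arctan2(v[1],v[0])))
def ang(a,b): v=b-a; return np.linalg.norm(v).round(1),np.degrees(np.arctan2(v[1],v[0])).round(1)
for n,z,l in(('tall',68,[(617,40),(628,126)]),('tallL',68,[(603,42),(614,129)]),('s1',46,[(454,66),(464,147)]),('s2',46,[(554,59),(565,140)])):
    p=onz(c,B(l),z);print(n,p.mean(0).round(1),ang(*p))
for z in(0,6,28):
    p=onz(c,B([(765,15),(785,192),(490,208)]),z);print('rack',z,ang(p[0],p[1]),ang(p[1],p[2]),((p[0]+p[2])/2).round(1))
E
```

```text
stand [[490.7 233.  119. ]
 [556.4 273.5 119. ]] 77.20461052746722 [523.59400812 253.23714447 119.        ]
-148.30695814200732
tall [517.9  21.2  68. ] (np.float64(25.0), np.float64(32.3))
tallL [520.8  17.6  68. ] (np.float64(25.3), np.float64(32.0))
s1 [555.8 -37.   46. ] (np.float64(25.5), np.float64(30.2))
s2 [536.6  -7.5  46. ] (np.float64(25.2), np.float64(32.0))
rack 0 (np.float64(61.1), np.float64(32.8)) (np.float64(115.0), np.float64(-56.9)) [537.9 -11.7   0. ]
rack 6 (np.float64(60.2), np.float64(32.8)) (np.float64(113.3), np.float64(-56.9)) [536.8  -8.5   6. ]
rack 28 (np.float64(57.1), np.float64(32.8)) (np.float64(107.4), np.float64(-56.9)) [532.9   3.4  28. ]
```

```bash
python3 -c "
from h import *; from plant import get_obs
print(delta(get_obs(),[523.6,253.4,111],211.6))"
```

```text
(array([ 0.0016, -0.0008,  0.1549]), array([ 0.    ,  0.0003, -0.0013]))
```

```bash
python3 -m pendant '{"dp":[[0.0015,-0.001,0.03],[0.0015,-0.001,0.06],[0.0015,-0.001,0.085],[0.0015,-0.001,0.11],[0.0015,-0.001,0.13],[0.0015,-0.001,0.145],[0.0015,-0.001,0.155],[0.0015,-0.001,0.155]],"rotation":[[0,0,0],[0,0,0],[0,0,0],[0,0,0],[0,0,0],[0,0,0],[0,0,0],[0,0,0]]}'
python3 -m pendant '{"dp":[[0,0,0],[0,0,0],[0,0,0],[0,0,0]],"rotation":[[0,0,0],[0,0,0],[0,0,0],[0,0,0]]}' 0.045
python3 -c "
from h import *; wcap('w2')"
```

```text
time: 2.7
tool_pos: [524.1, 252.6, 110.4]
tcp_rot: [3.141, -0.001, -2.592]
contact_force: [-0.9, -0.3, 0.2]
grip_width: 91.9
finger_force: 0.0
time: 3.2
tool_pos: [524.5, 252.6, 111.0]
tcp_rot: [-3.142, 0.0, -2.592]
contact_force: [-0.3, 0.6, -0.7]
grip_width: 56.4
finger_force: 0.0
```

View pics/w2.png

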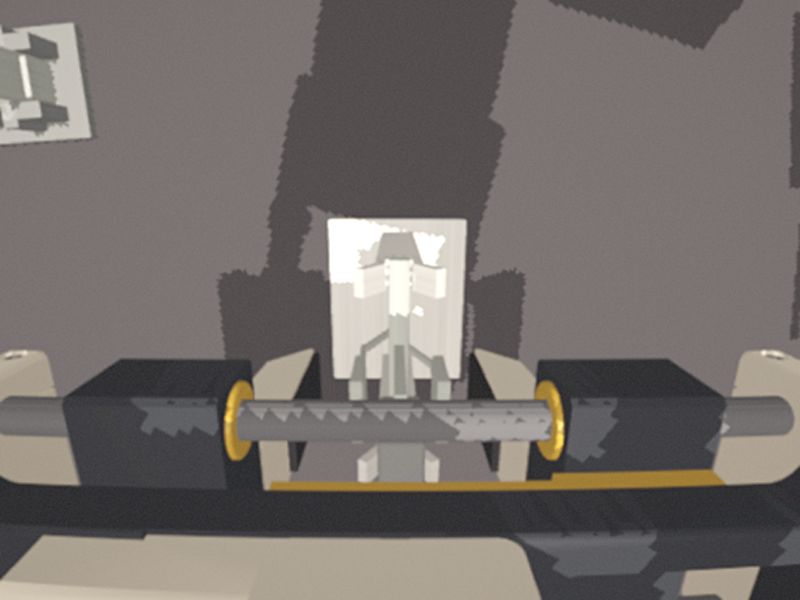

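The fingers straddle the pads, with their mid-line about 1.2 mm to the left. I'll shift by that and close.

```bash
python3 -m pendant '{"dp":[[0.0005,0.0012,0],[0.0005,0.0012,0],[0.0005,0.0012,0],[0.0005,0.0012,0]],"rotation":[[0,0,0],[0,0,0],[0,0,0],[0,0,0]]}' 0.036
python3 -m pendant '{"dp":[[0,0,0],[0,0,0],[0,0,0],[0,0,0],[0,0,0],[0,0,0]],"rotation":[[0,0,0],[0,0,0],[0,0,0],[0,0,0],[0,0,0],[0,0,0]]}' 0.005
```

```text
time: 3.75
tool_pos: [523.3, 253.4, 110.7]
tcp_rot: [3.142, 0.0, -2.592]
contact_force: [0.1, 0.2, -0.5]
grip_width: 35.7
finger_force: 0.0
time: 4.5
tool_pos: [523.3, 253.4, 110.8]
tcp_rot: [3.142, 0.0, -2.592]
contact_force: [-0.4, -0.2, 1.6]
grip_width: 17.1
finger_force: 30.0
```

```bash
python3 -m pendant '{"dp":[[0,0,-0.008],[0,0,-0.018],[0,0,-0.03],[0,0,-0.045],[0,0,-0.06],[0,0,-0.08],[0,0,-0.1],[0,0,-0.1]],"rotation":[[0,0,0],[0,0,0],[0,0,0],[0,0,0],[0,0,0],[0,0,0],[0,0,0],[0,0,0]]}'
python3 -c "
from h import *; from plant import get_obs
print(delta(get_obs(),[519,20,195],212.4))"
```

```text
time: 5.5
tool_pos: [524.2, 253.7, 212.9]
tcp_rot: [-3.141, 0.004, -2.592]
contact_force: [0.4, 0.2, -1.7]
grip_width: 17.9
finger_force: 30.0
(array([ 0.1265, -0.1966,  0.0176]), array([-0.0009,  0.0042, -0.0162]))
```

```bash
python3 -m pendant '{"dp":[[0.01,-0.015,0],[0.028,-0.044,0.002],[0.05,-0.078,0.005],[0.072,-0.112,0.008],[0.094,-0.146,0.011],[0.112,-0.174,0.014],[0.123,-0.191,0.016],[0.1265,-0.197,0.016]],"rotation":[[0,0,-0.002],[0,0,-0.004],[0,0,-0.006],[0,0,-0.008],[0,0,-0.01],[0,0,-0.012],[0,0,-0.014],[0,0,-0.014]]}'
python3 -m pendant '{"dp":[[0,0,0],[0,0,0],[0,0,0],[0,0,0]],"rotation":[[0,0,0],[0,0,0],[0,0,0],[0,0,0]]}'
python3 -c "
from h import *; wcap('w3'); c=cv2.imread('pics/w3.png'); cv2.imwrite('pics/w3c.png',cv2.resize(c[130:500,250:550],(486,600),interpolation=cv2.INTER_CUBIC))"
```

```text
time: 6.5
tool_pos: [517.3, 17.5, 193.8]
tcp_rot: [3.14, -0.002, -2.581]
contact_force: [-1.1, -0.3, -1.0]
grip_width: 17.3
finger_force: 30.0
time: 7.0
tool_pos: [518.2, 19.8, 194.7]
tcp_rot: [3.142, 0.0, -2.577]
contact_force: [-0.5, -0.7, -0.7]
grip_width: 17.6
finger_force: 30.0
```

View pics/w3c.png

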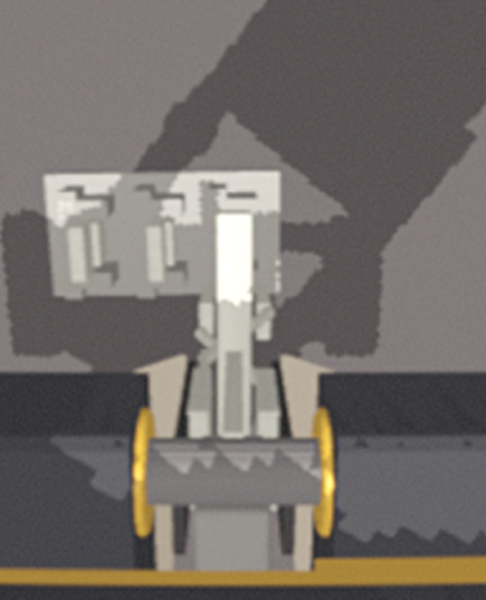

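The coupon is hidden under the crossbar (the bright strip at (235,255)). I'll step 30 mm aside to see it.

```bash
python3 -m pendant '{"dp":[[0,-0.008,0],[0,-0.02,0],[0,-0.03,0],[0,-0.03,0],[0,-0.03,0],[0,-0.03,0]],"rotation":[[0,0,0],[0,0,0],[0,0,0],[0,0,0],[0,0,0],[0,0,0]]}'
python3 -c "
from h import *; wcap('w4'); c=cv2.imread('pics/w4.png'); cv2.imwrite('pics/w4c.png',cv2.resize(c[200:420,320:600],(760,597),interpolation=cv2.INTER_CUBIC))"
```

```text
time: 7.8
tool_pos: [534.1, -5.8, 194.7]
tcp_rot: [3.141, 0.0, -2.578]
contact_force: [-0.1, 0.1, -1.8]
grip_width: 17.0
finger_force: 30.0
```

View pics/w4c.png

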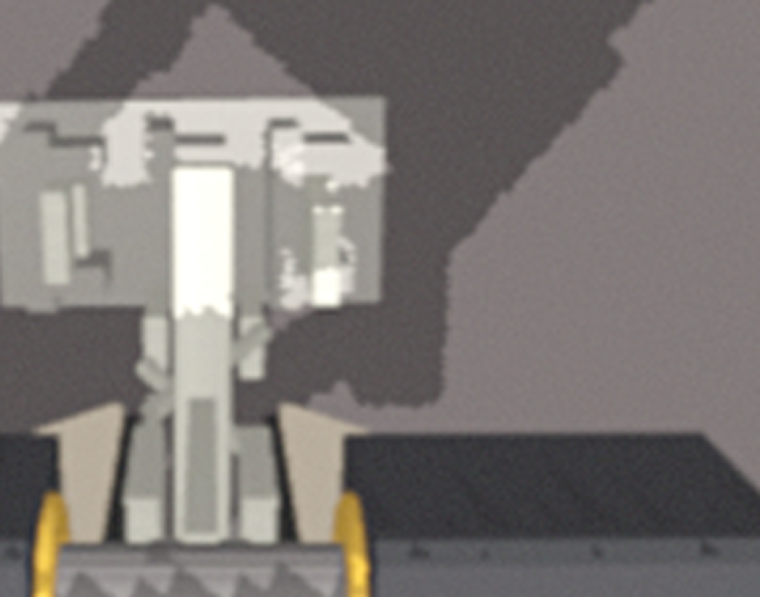

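```bash
python3 - <<'E'
import pickle,numpy as np
from h import *
from plant import get_obs
c=pickle.load(open('w4.pkl','rb')); o=get_obs(); T=tool(o)
def A(l): return [((320+(x-.85)/2.714-.28)/1.5625-.0,(200+(y-.85)/2.714-.28)/1.5625) for x,y in l]
def tl(p): return ((p-T[:3,3])@T[:3,:3]).round(1)
zb=o['tool_pos'][2]-5
p=onz(c,A([(203,165),(173,165),(235,165)]),zb);print('bar end tool',tl(p))
p=onz(c,A([(312,205),(343,205),(343,305),(312,305)]),68);print(tl(p),p.mean(0)); v=(p[0]+p[1]-p[2]-p[3])[:2];print(np.linalg.norm(v)/2,np.degrees(np.arctan2(v[1],v[0])))
p=onz(c,A([(386,97),(382,303)]),0);print('rack +y edge z0',tl(p),p.round(1)); v=p[1]-p[0];print(np.linalg.norm(v),np.degrees(np.arctan2(v[1],v[0])))
p=onz(c,A([(40,190),(68,190),(68,285),(40,285)]),46);print('short',tl(p),p.mean(0))
E
```

```text
bar end tool [[43.4 -0.5  5. ]
 [43.4 -4.5  5. ]
 [43.4  3.9  5. ]]
[[ 11.9  25.7 126.8]
 [ 11.9  33.1 126.8]
 [-12.9  33.8 126.8]
 [-12.9  26.3 126.8]] [518.66032338  19.59073703  68.        ]
24.851891468168464 -146.21293454684877
rack +y edge z0 [[ 29.3  52.7 194.8]
 [-32.7  53.9 194.8]] [[481.2  23.1   0. ]
 [533.   57.2   0. ]]
61.983273413446504 33.36471060569475
short [[ 11.3 -41.9 148.8]
 [ 11.3 -34.7 148.8]
 [-13.9 -35.5 148.8]
 [-13.9 -42.8 148.8]] [555.91047489 -37.80064778  46.        ]
```

```bash
python3 -m pendant '{"dp":[[0,0.008,0],[0,0.02,0],[0,0.0302,0],[0,0.0302,0.01],[0,0.0302,0.022],[0,0.0302,0.034],[0,0.0302,0.04],[0,0.0302,0.04]],"rotation":[[0,0,-0.006],[0,0,-0.012],[0,0,-0.012],[0,0,-0.012],[0,0,-0.012],[0,0,-0.012],[0,0,-0.012],[0,0,-0.012]]}'
python3 -m pendant '{"dp":[[0,0,0.001],[0,0,0.002],[0,0,0.003],[0,0,0.004],[0,0,0.005],[0,0,0.006],[0,0,0.007],[0,0,0.008]],"rotation":[[0,0,0],[0,0,0],[0,0,0],[0,0,0],[0,0,0],[0,0,0],[0,0,0],[0,0,0]]}'
python3 - <<'E'
from plant import get_obs; o=get_obs(); print(o['tool_pos'],o['contact_force'],o['moment'])
E
```

```text
time: 8.85
tool_pos: [517.9, 19.4, 154.0]
tcp_rot: [3.141, -0.001, -2.567]
contact_force: [0.5, 0.1, -1.5]
grip_width: 17.2
finger_force: 30.0
time: 9.85
tool_pos: [518.1, 19.5, 146.6]
tcp_rot: [3.142, 0.0, -2.566]
contact_force: [0.6, 0.0, -0.3]
grip_width: 17.2
finger_force: 30.0
[518.14043537  19.50478865 146.64314493] [ 0.64492647  0.04287332 -0.29461726] [0.08783696 0.03688956 0.03877216]
```

```bash
python3 -m pendant '{"dp":[[0,0,0.002],[0,0,0.004],[0,0,0.006],[0,0,0.008],[0,0,0.01],[0,0,0.012],[0,0,0.013],[0,0,0.013]],"rotation":[[0,0,0],[0,0,0],[0,0,0],[0,0,0],[0,0,0],[0,0,0],[0,0,0],[0,0,0]]}'
python3 -m pendant '{"dp":[[0,0,0.0005],[0,0,0.001],[0,0,0.0015],[0,0,0.002],[0,0,0.002]],"rotation":[[0,0,0],[0,0,0],[0,0,0],[0,0,0],[0,0,0]]}'
```

```text
time: 10.85
tool_pos: [518.1, 19.5, 133.7]
tcp_rot: [3.141, 0.0, -2.566]
contact_force: [-0.3, 0.3, -1.4]
grip_width: 17.8
finger_force: 30.0
time: 11.48
tool_pos: [518.1, 19.5, 131.7]
tcp_rot: [3.141, -0.0, -2.566]
contact_force: [-0.2, 0.2, -0.9]
grip_width: 17.1
finger_force: 30.0
```

Free so far. Final approach in small steps.

```bash
python3 -m pendant '{"dp":[[0,0,0.0005],[0,0,0.001],[0,0,0.001]],"rotation":[[0,0,0],[0,0,0],[0,0,0]]}'
python3 -m pendant '{"dp":[[0,0,0.0005],[0,0,0.001],[0,0,0.001]],"rotation":[[0,0,0],[0,0,0],[0,0,0]]}'
```

```text
time: 11.85
tool_pos: [518.1, 19.5, 130.7]
tcp_rot: [3.142, 0.0, -2.566]
contact_force: [-0.9, -0.1, -1.4]
grip_width: 17.2
finger_force: 30.0
time: 12.22
tool_pos: [518.1, 19.5, 129.7]
tcp_rot: [3.142, 0.0, -2.566]
contact_force: [0.8, 0.2, -1.6]
grip_width: 17.2
finger_force: 30.0
```

```bash
python3 -m pendant '{"dp":[[0,0,0.0003],[0,0,0.0005],[0,0,0.0005]],"rotation":[[0,0,0],[0,0,0],[0,0,0]]}'
```

```text
time: 12.6
tool_pos: [518.1, 19.5, 129.2]
tcp_rot: [3.142, 0.0, -2.566]
contact_force: [-0.6, -0.2, -1.0]
grip_width: 17.5
finger_force: 30.0
```

```bash
python3 -m pendant '{"dp":[[0,0,0.0003],[0,0,0.0005],[0,0,0.0005]],"rotation":[[0,0,0],[0,0,0],[0,0,0]]}'
```

```text
time: 12.98
tool_pos: [518.2, 19.5, 128.8]
tcp_rot: [-3.142, 0.0, -2.566]
contact_force: [-0.3, -1.4, 0.1]
grip_width: 17.4
finger_force: 30.0
```

```bash
python3 -m pendant '{"dp":[[0,0,0.0002],[0,0,0.0003],[0,0,0.0003]],"rotation":[[0,0,0],[0,0,0],[0,0,0]]}'
```

```text
time: 13.35
tool_pos: [518.3, 19.5, 128.8]
tcp_rot: [-3.141, 0.001, -2.566]
contact_force: [-1.6, -0.6, 5.6]
grip_width: 17.1
finger_force: 30.0
```

```bash
python3 -m pendant '{"dp":[[0,0,0.0001],[0,0,0.0001],[0,0,0.0001]],"rotation":[[0,0,0],[0,0,0],[0,0,0]]}'
python3 - <<'E'
from plant import get_obs,vision
import numpy as np
f=[]
for i in range(4): f.append(get_obs()['contact_force'][2]); vision.capture('side')
print(np.round(f,1))
E
```

```text
time: 13.72
tool_pos: [518.4, 19.5, 128.8]
tcp_rot: [-3.141, 0.001, -2.566]
contact_force: [-0.7, -0.4, 5.7]
grip_width: 17.4
finger_force: 30.0
[5.7 5.4 5.2 5.3]
```

```bash
python3 -m pendant '{"dp":[[0,0,0.0001],[0,0,0.0002],[0,0,0.0002]],"rotation":[[0,0,0],[0,0,0],[0,0,0]]}'
```

```text
time: 14.3
tool_pos: [518.4, 19.5, 128.8]
tcp_rot: [-3.141, 0.001, -2.566]
contact_force: [-1.7, -0.0, 6.8]
grip_width: 17.5
finger_force: 30.0
```

Stop pressed with about 8 N. I'll release the pads, rise to the block and grip it.

```bash
python3 -m pendant '{"dp":[[0,0,0],[0,0,0],[0,0,0],[0,0,0],[0,0,0]],"rotation":[[0,0,0],[0,0,0],[0,0,0],[0,0,0],[0,0,0]]}' 0.05
python3 -c "
from h import *; from plant import vision; wcap('w5')
a=cv2.imread('pics/w5.png')[150:500,250:550]; s=vision.capture('scene')['pixels'][140:230,225:300,::-1]
d=vision.capture('side')['pixels'][165:255,225:300,::-1]
f=lambda x:cv2.resize(x,(int(x.shape[1]*300/x.shape[0]),300),interpolation=cv2.INTER_CUBIC)
cv2.imwrite('pics/g.png',np.hstack([f(a),f(s),f(d)]))"
```

```text
time: 14.92
tool_pos: [518.1, 19.5, 127.9]
tcp_rot: [3.141, -0.0, -2.566]
contact_force: [0.4, 0.1, -0.5]
grip_width: 49.6
finger_force: 0.0
```

View pics/g.png

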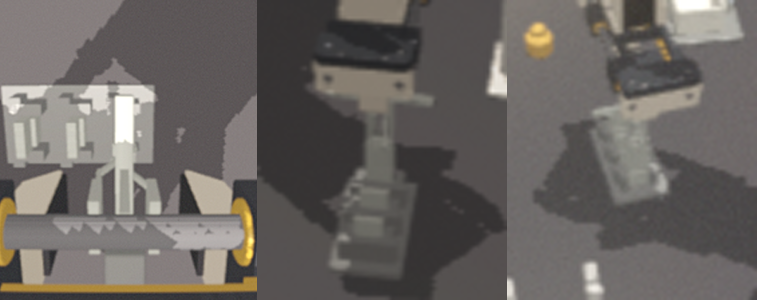

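The tweezers stand clamped and upright, with the fingers centred around them. Next I rise 33 mm and close on the block.

```bash
python3 -m pendant '{"dp":[[0,0,-0.008],[0,0,-0.02],[0,0,-0.03],[0,0,-0.033],[0,0,-0.033]],"rotation":[[0,0,0],[0,0,0],[0,0,0],[0,0,0],[0,0,0]]}'
python3 -m pendant '{"dp":[[0,0,0],[0,0,0],[0,0,0],[0,0,0],[0,0,0],[0,0,0],[0,0,0],[0,0,0]],"rotation":[[0,0,0],[0,0,0],[0,0,0],[0,0,0],[0,0,0],[0,0,0],[0,0,0],[0,0,0]]}' 0.005
```

```text
time: 15.7
tool_pos: [518.2, 19.5, 161.4]
tcp_rot: [-3.141, 0.0, -2.566]
contact_force: [-0.1, -0.5, 0.4]
grip_width: 49.9
finger_force: 0.0
time: 16.7
tool_pos: [518.0, 19.6, 161.0]
tcp_rot: [3.141, -0.0, -2.566]
contact_force: [-0.4, 0.6, -1.3]
grip_width: 11.8
finger_force: 30.0
```

```bash
python3 -m pendant '{"dp":[[0,0,-0.002],[0,0,-0.005],[0,0,-0.01],[0,0,-0.016],[0,0,-0.023],[0,0,-0.031],[0,0,-0.04],[0,0,-0.05]],"rotation":[[0,0,0],[0,0,0],[0,0,0],[0,0,0],[0,0,0],[0,0,0],[0,0,0],[0,0,0]]}'
python3 -m pendant '{"dp":[[0,0,-0.015],[0,0,-0.035],[0,0,-0.055],[0,0,-0.075],[0,0,-0.095],[0,0,-0.108],[0,0,-0.114],[0,0,-0.114]],"rotation":[[0,0,0],[0,0,0],[0,0,0],[0,0,0],[0,0,0],[0,0,0],[0,0,0],[0,0,0]]}'
python3 - <<'E'
from h import *; from plant import get_obs,vision
import pickle
print(delta(get_obs(),[536.5,-269.5,325],204.3))
d={n:vision.capture(n) for n in('scene','side')}; pickle.dump(d,open('c1.pkl','wb'))
E
```

```text
time: 17.7
tool_pos: [518.3, 19.5, 212.1]
tcp_rot: [-3.141, 0.001, -2.566]
contact_force: [0.3, 0.6, -2.5]
grip_width: 11.9
finger_force: 30.0
time: 18.7
tool_pos: [518.1, 19.5, 325.1]
tcp_rot: [3.142, 0.0, -2.566]
contact_force: [-0.5, 0.6, -1.8]
grip_width: 12.0
finger_force: 30.0
(array([ 1.418e-01, -2.525e-01,  1.000e-04]), array([0.000e+00, 1.000e-04, 1.511e-01]))
```

```bash
python3 -m pendant '{"dp":[[0.008,-0.01,0],[0.028,-0.036,0],[0.05,-0.064,0],[0.075,-0.096,0],[0.1,-0.129,0],[0.122,-0.157,0],[0.137,-0.176,0],[0.142,-0.1825,0]],"rotation":[[0,0,0.01],[0,0,0.03],[0,0,0.055],[0,0,0.08],[0,0,0.105],[0,0,0.13],[0,0,0.145],[0,0,0.151]]}'
python3 -m pendant '{"dp":[[0,0,0],[0,0,0],[0,0,0],[0,0,0]],"rotation":[[0,0,0],[0,0,0],[0,0,0],[0,0,0]]}'
python3 - <<'E'
from h import *; wcap('w6')
import pickle; c=pickle.load(open('w6.pkl','rb'))
p=proj(c,[[536.5,-269.5,135],[571,-254,154],[502,-285,154]]); print(p)
x0,y0=int(p[0,0])-60,int(p[0,1])-45; print(x0,y0)
cv2.imwrite('pics/w6c.png',cv2.resize(c['pixels'][y0:y0+90,x0:x0+120,::-1],(800,600),interpolation=cv2.INTER_CUBIC))
E
```

```text
time: 19.8
tool_pos: [497.6, -212.7, 324.5]
tcp_rot: [3.141, -0.001, -2.72]
contact_force: [-0.1, 1.5, -1.8]
grip_width: 11.6
finger_force: 30.0
time: 20.3
tool_pos: [498.4, -210.3, 325.2]
tcp_rot: [-3.142, 0.0, -2.716]
contact_force: [0.3, 0.2, -1.6]
grip_width: 12.0
finger_force: 30.0
[[196.39296787 182.87013208]
 [195.09317821 216.7584297 ]
 [191.72050712 154.60488956]]
136 137
```

View pics/w6c.png

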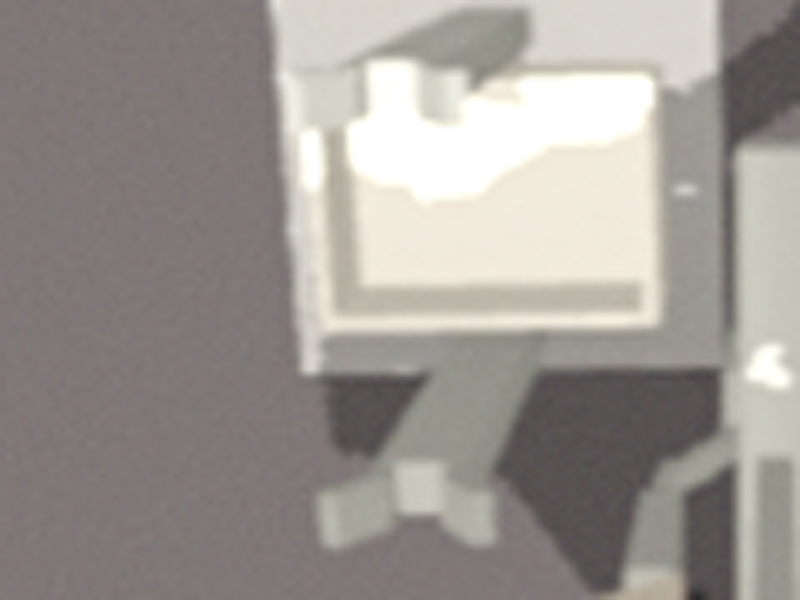

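The cell's notch floors are clearly visible, at crop (391,88) and (418,488). The white tray and steel posts are confirmed again.

```bash
python3 - <<'E'
import pickle,numpy as np
from h import *
from plant import get_obs
c=pickle.load(open('w6.pkl','rb')); o=get_obs(); T=tool(o)
def A(l): return [(136+x/6.667-.43,137+y/6.667-.43) for x,y in l]
for z,l in((135,[(391,88),(418.5,488)]),(154,[(380.5,95),(407.5,519)]),(44,[(325,330),(660,325),(658,68)])):
    p=onz(c,A(l),z); v=p[0]-p[1]; print(z,p.round(1).tolist(),p.mean(0).round(1),np.linalg.norm(v),np.degrees(np.arctan2(v[1],v[0]))+180, ((p-T[:3,3])@T[:3,:3]).round(1).tolist())
print((((p[0]+p[2])/2)).round(1))
print(delta(o,[536.5,-269.5,325],204.3))
# current side/scene reprojection of tweezers origin bias: none
E
```

```text
135 [[499.3, -286.9, 135.0], [568.4, -254.4, 135.0]] [ 533.9 -270.7  135. ] 76.36655897399648 25.200751011284694 [[30.7, -70.0, 190.2], [-45.6, -68.9, 190.2]]
154 [[497.5, -285.6, 154.0], [567.4, -253.3, 154.0]] [ 532.4 -269.5  154. ] 76.95389139138041 24.809405485924373 [[31.8, -68.1, 171.2], [-45.1, -67.5, 171.2]]
44 [[576.3, -292.6, 44.0], [542.6, -220.8, 44.0], [487.6, -245.1, 44.0]] [ 535.5 -252.8   44. ] 79.29942206788066 115.120847049799 [[-37.1, -106.9, 281.2], [-36.0, -27.6, 281.2], [24.2, -27.1, 281.2]]
[ 531.9 -268.8   44. ]
(array([-0.0104, -0.0695,  0.0002]), array([-0.0001,  0.0002,  0.0009]))
```

```bash
python3 -m pendant '{"dp":[[-0.001,-0.01,0],[-0.003,-0.03,0],[-0.005,-0.05,0],[-0.0065,-0.064,0],[-0.007,-0.069,0],[-0.007,-0.069,0],[-0.007,-0.069,0],[-0.007,-0.069,0]],"rotation":[[0,0,-0.004],[0,0,-0.008],[0,0,-0.01],[0,0,-0.01],[0,0,-0.01],[0,0,-0.01],[0,0,-0.01],[0,0,-0.01]]}'
python3 -m pendant '{"dp":[[0,0,0.01],[0,0,0.03],[0,0,0.05],[0,0,0.07],[0,0,0.09],[0,0,0.105],[0,0,0.115],[0,0,0.115]],"rotation":[[0,0,0],[0,0,0],[0,0,0],[0,0,0],[0,0,0],[0,0,0],[0,0,0],[0,0,0]]}'
python3 -m pendant '{"dp":[[0,0,0],[0,0,0]],"rotation":[[0,0,0],[0,0,0]]}'
python3 - <<'E'
from h import *; from plant import get_obs
import pickle
wcap('w7'); c=pickle.load(open('w7.pkl','rb')); o=get_obs(); T=tool(o)
def W(p): return T[:3,3]+T[:3,:3]@np.array(p,float)
q=proj(c,[W([44,-4,37]),W([44,4,37]),W([43,-15,56]),W([33,15,56]),W([33,-5,75-0])]); print(q.round(1).tolist())
g=cv2.cvtColor(c['pixels'],cv2.COLOR_RGB2GRAY); v=int(q[0,1])
for r in range(v-26,v+22,2): print(r,' '.join(f'{x:3d}' for x in g[r,226:280:1]))
E
```

```text
time: 21.35
tool_pos: [533.0, -270.5, 325.4]
tcp_rot: [-3.141, 0.0, -2.707]
contact_force: [-0.5, -0.7, -2.1]
grip_width: 11.6
finger_force: 30.0
time: 22.35
tool_pos: [532.8, -270.7, 209.5]
tcp_rot: [3.141, -0.001, -2.707]
contact_force: [0.7, -0.0, -1.9]
grip_width: 11.6
finger_force: 30.0
time: 22.6
tool_pos: [533.4, -271.1, 210.9]
tcp_rot: [-3.14, 0.001, -2.707]
contact_force: [0.2, 0.5, -2.8]
grip_width: 11.9
finger_force: 30.0
[[246.9, 157.0], [258.7, 157.0], [232.6, 154.7], [272.7, 167.9], [246.5, 163.7]]
131 123 125 124 125 126 124 124 123 122 124 123 124 126 125 125 124 126 125 124 125 121 124 124 124 123 121 123 125 122 124 124 122 122 124 121 121 124 123 123 123 123 124 124 122 123 120 123 123 122 125 124 123 121 119
133 139 144 142 143 140 145 143 144 145 147 144 146 147 144 144 146 149 149 148 147 150 151 150 150 149 151 151 154 156 154 155 157 157 156 159 157 156 159 158 157 157 159 159 159 159 160 150 145 156 150 144 129 120 120
135 219 218 218 218 218 218 219 218 220 219 218 219 219 219 218 220 218 219 219 218 219 219 219 218 218 220 219 220 219 220 219 218 219 219 21
[... 3997 characters left out ...]
 255 255 255 255 255 255 255 255 255 255
173 239 238 238 238 238 238 237 238 238 237 238 238 237 238 237 237 238 237 237 235 219 204 203 204 203 202 201 199 199 199 196 202 225 238 237 237 237 237 237 236 237 236 238 250 253 245 239 248 243 236 238 248 243 240
175 238 238 238 237 237 238 239 238 238 238 237 237 237 238 238 237 237 237 238 235 219 204 203 203 204 202 202 200 199 198 195 201 226 237 237 236 237 236 237 236 236 236 236 237 235 236 237 236 236 236 237 236 235 235
177 238 238 237 238 238 238 237 238 237 237 237 237 237 237 238 238 238 237 238 236 217 205 202 204 204 202 201 201 199 197 194 201 225 236 236 236 237 236 237 236 236 237 236 236 236 236 236 236 235 237 236 235 237 237
```

By pixel rows and columns, the post tines (columns 233–273, rows 155–168) match the prediction for a centred seat to within 0.3 mm, and the bar is centred at column 252. I'll descend.

```bash
python3 -m pendant '{"dp":[[0,0,0.002],[0,0,0.004],[0,0,0.006],[0,0,0.008],[0,0,0.01],[0,0,0.012],[0,0,0.014],[0,0,0.014]],"rotation":[[0,0,0],[0,0,0],[0,0,0],[0,0,0],[0,0,0],[0,0,0],[0,0,0],[0,0,0]]}'
python3 -m pendant '{"dp":[[0,0,0.001],[0,0,0.002],[0,0,0.003],[0,0,0.004],[0,0,0.005],[0,0,0.006],[0,0,0.006]],"rotation":[[0,0,0],[0,0,0],[0,0,0],[0,0,0],[0,0,0],[0,0,0],[0,0,0]]}'
```

```text
time: 23.65
tool_pos: [533.0, -270.8, 195.9]
tcp_rot: [3.141, -0.0, -2.707]
contact_force: [0.0, 0.8, -2.1]
grip_width: 11.8
finger_force: 30.0
time: 24.52
tool_pos: [533.0, -270.9, 190.0]
tcp_rot: [3.141, 0.0, -2.707]
contact_force: [0.9, 0.3, -0.9]
grip_width: 12.0
finger_force: 30.0
```

```bash
python3 -m pendant '{"dp":[[0,0,0.001],[0,0,0.002],[0,0,0.003],[0,0,0.004],[0,0,0.004]],"rotation":[[0,0,0],[0,0,0],[0,0,0],[0,0,0],[0,0,0]]}'
```

```text
time: 25.15
tool_pos: [533.0, -270.8, 186.1]
tcp_rot: [3.141, 0.0, -2.707]
contact_force: [-1.1, 0.5, -2.4]
grip_width: 11.6
finger_force: 30.0
```

```bash
python3 -m pendant '{"dp":[[0,0,0.001],[0,0,0.002],[0,0,0.003],[0,0,0.004],[0,0,0.004]],"rotation":[[0,0,0],[0,0,0],[0,0,0],[0,0,0],[0,0,0]]}'
```

```text
time: 25.78
tool_pos: [532.9, -270.7, 181.8]
tcp_rot: [3.141, -0.0, -2.707]
contact_force: [-1.4, 2.0, -1.1]
grip_width: 11.6
finger_force: 30.0
```

```bash
python3 -m pendant '{"dp":[[0,0.0004,0],[0,0.0004,0.0005],[0,0.0004,0.001],[0,0.0004,0.0015],[0,0.0004,0.002],[0,0.0004,0.002]],"rotation":[[0,0,0],[0,0,0],[0,0,0],[0,0,0],[0,0,0],[0,0,0]]}'
```

```text
time: 26.52
tool_pos: [532.9, -270.5, 180.0]
tcp_rot: [3.142, 0.0, -2.707]
contact_force: [-0.9, 1.5, -0.6]
grip_width: 11.9
finger_force: 30.0
```

```bash
python3 -m pendant '{"dp":[[0,0,0.0005],[0,0,0.001],[0,0,0.001]],"rotation":[[0,0,0],[0,0,0],[0,0,0]]}'
```

```text
time: 26.9
tool_pos: [532.9, -270.5, 179.0]
tcp_rot: [3.142, 0.0, -2.707]
contact_force: [-1.0, 1.0, -1.6]
grip_width: 11.7
finger_force: 30.0
```

```bash
python3 -m pendant '{"dp":[[0,0.0003,0.0003],[0,0.0003,0.0006],[0,0.0003,0.0006]],"rotation":[[0,0,0],[0,0,0],[0,0,0]]}'
```

```text
time: 27.28
tool_pos: [532.8, -270.4, 178.5]
tcp_rot: [-3.141, 0.0, -2.708]
contact_force: [-0.1, -0.6, -2.0]
grip_width: 12.0
finger_force: 30.0
```

```bash
python3 -m pendant '{"dp":[[0,0,0.0003],[0,0,0.0005],[0,0,0.0005]],"rotation":[[0,0,0],[0,0,0],[0,0,0]]}'
```

```text
time: 27.65
tool_pos: [532.8, -270.4, 178.1]
tcp_rot: [-3.141, 0.0, -2.707]
contact_force: [0.2, 0.2, -0.9]
grip_width: 11.8
finger_force: 30.0
```

```bash
python3 -m pendant '{"dp":[[0,0,0.0003],[0,0,0.0004],[0,0,0.0004]],"rotation":[[0,0,0],[0,0,0],[0,0,0]]}'
```

```text
time: 28.02
tool_pos: [532.8, -270.4, 178.1]
tcp_rot: [-3.141, 0.0, -2.707]
contact_force: [-1.5, 1.0, 3.8]
grip_width: 11.7
finger_force: 30.0
```

```bash
python3 -m pendant '{"dp":[[0,0,0],[0,0,0],[0,0,0],[0,0,0],[0,0,0],[0,0,0]],"rotation":[[0,0,0],[0,0,0],[0,0,0],[0,0,0],[0,0,0],[0,0,0]]}' 0.05
python3 -m pendant '{"dp":[[0,0,-0.005],[0,0,-0.015],[0,0,-0.03],[0,0,-0.05],[0,0,-0.075],[0,0,-0.1],[0,0,-0.12],[0,0,-0.12]],"rotation":[[0,0,0],[0,0,0],[0,0,0],[0,0,0],[0,0,0],[0,0,0],[0,0,0],[0,0,0]]}'
python3 -m pendant '{"dp":[[0,0.01,0],[0,0.03,0],[0,0.05,0],[0,0.07,0],[0,0.09,0],[0,0.1,0],[0,0.1,0],[0,0.1,0]],"rotation":[[0,0,0],[0,0,0],[0,0,0],[0,0,0],[0,0,0],[0,0,0],[0,0,0],[0,0,0]]}'
python3 - <<'E'
from h import *; from plant import vision
d={n:vision.capture(n)for n in('scene','side')}
wcap('w8'); w=cv2.imread('pics/w8.png')
f=lambda x:cv2.resize(x,(int(x.shape[1]*400/x.shape[0]),400),interpolation=cv2.INTER_CUBIC)
s=d['scene']['pixels'][195:290,160:225,::-1]; e=d['side']['pixels'][105:200,250:315,::-1]
cv2.imwrite('pics/final.png',np.hstack([f(s),f(e),f(w[100:440,60:260])]))
for n in d: print(n,proj(d[n],[[532.9,-270.4,207],[532.9,-270.4,138],[532.9,-270.4,23]]).round().tolist())
E
```

```text
time: 28.78
tool_pos: [532.8, -270.3, 177.6]
tcp_rot: [-3.142, 0.0, -2.707]
contact_force: [-0.2, -0.2, -0.2]
grip_width: 50.1
finger_force: 0.0
time: 29.78
tool_pos: [533.4, -270.7, 300.2]
tcp_rot: [-3.137, 0.003, -2.707]
contact_force: [0.6, 0.2, -0.3]
grip_width: 49.6
finger_force: 0.0
time: 30.78
tool_pos: [490.8, -179.9, 297.4]
tcp_rot: [3.142, -0.0, -2.708]
contact_force: [-0.5, -0.3, -0.2]
grip_width: 49.9
finger_force: 0.0
scene [[183.0, 204.0], [186.0, 225.0], [191.0, 256.0]]
side [[283.0, 127.0], [282.0, 142.0], [282.0, 165.0]]
```

View pics/final.png

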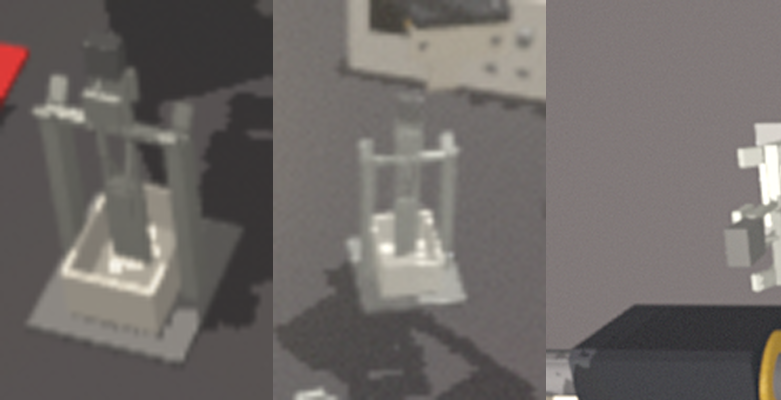

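The picture shows the tweezers hanging level by their crossbar in both notches, scene crop (110,120). The coupon is gripped below them and hangs into the tray, and the robot is clear. Handing in.

```bash
python3 -c "
from plant import workorder; print(workorder.close_job())"
```

```text
the job is handed in; nothing more can be done
None
```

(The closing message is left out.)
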